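# Change the flushing nozzle of a wire erosion machine

## Task

Take the brass nozzle out of the leaning quick-release socket and stand it in the empty slot of the aluminium nozzle rack. To free it, turn the black collar clockwise (looking into the socket's mouth) to find by feel where its hidden slot meets the pin, push the sprung collar fully back until the nozzle pops up, then draw the nozzle straight out. Do not let the nozzle fall on the table, and leave the spare nozzles and everything else where they are.

Things in the scene. Friction and masses are not known exactly. Their poses are not given: they have to be found in the camera images.
- socket_mouth (a point): Centre of the mouth of the quick-release socket, 135 mm above the table. Its z axis points out of the socket along the socket's axis, which leans 0.60 rad (34 degrees) from vertical, towards the robot's side; its y axis is level. Below the collar the stem is 29 to 36 mm in diameter down to about 90 mm below the mouth, so fingers may pass beside it.
- collar_middle (a point): Middle of the black collar when home, 17 mm below the mouth on the socket's axis; same axes as socket_mouth. The collar is a ribbed ring, 44 to 46 mm outside diameter, 30 mm long (2 to 32 mm below the mouth), around the socket. It turns lightly (0.03 N m), stays at the angle where it is left, and slides back down the axis (away from the mouth) against a spring, once unlocked.
- lock_pin (a point): Brass pin, 4 mm, fixed on the stem below the collar. The collar slides back only where a slot hidden inside it meets this pin; elsewhere it stops dead after 1 to 2 mm. From the start it must be turned clockwise, looking into the mouth, by an unknown 0.30 to 1.15 rad; the slot takes the pin within about 0.15 rad either side. It can be turned about 0.6 rad too far.
- head_edge (a point): Front edge of the machine head and its yellow disc that hang over the station, 38 mm behind the mouth (on the side away from the lean) and 203 mm above the table: a vertical gripper over the collar would hit it, so take collar and nozzle along the leaning axis. Origin: middle of the disc's front edge, on its underside.
- collar (a joint): How far the collar is slid back, m: 0 home, 0.010 fully back; the spring needs about 3.5 N to start, 8.5 N fully back. Beyond about 0.007 the pawls let go of the nozzle, a spring plunger lifts it 7 mm in about 0.3 s, and the pawls hold the collar back at about 0.006, so it can be let go. Drawing the nozzle out then takes under 10 N.
- nozzle: Brass nozzle, 100 to 180 g, held in the socket at the start. Origin: centre of the flange's underside (at the socket's mouth at the start); z is its axis, pointing out of the socket. Flange 28 mm diameter, z 0 to 5 mm; round body 24 mm diameter, z 5 to 19 mm (grip it here); low cone to z 22 mm. Below the flange a stud, 14 mm diameter, reaches to z -24 mm, with a thinner neck at z -10 to -17 mm.
- free_slot (a point): The empty slot of the aluminium rack: centre of the nozzle's place, on the rack's upper face, 45 mm above the table. z up; slot 18 mm wide, open towards -x of this frame, closed 12 mm towards +x; plate 6 mm thick, 29 mm free below it; the flange rests on the plate. Two spare nozzles stand in the other slots, 58 and 116 mm away along +y.
- spare_steel: Steel spare nozzle of the same shape, in the middle slot of the rack; same origin. Leave it alone.
- spare_copper: Copper spare nozzle of the same shape, in the far slot of the rack; same origin. Leave it alone.
- clamp_block: Small steel clamp, 50 x 30 x 32 mm, in the blue tray. Bystander; origin under its centre.
- copper_bar: Copper bar, 22 x 90 x 14 mm, in the blue tray. Bystander; origin under its centre.
- driver: Screwdriver lying on the table, behind on the left. Bystander.
- brush: Brush lying on the table, behind on the right. Bystander.
- oil: Clear bottle, 44 mm diameter, 110 mm tall, behind. Bystander; origin under its centre.
- jar: Amber jar, 60 mm diameter, 60 mm tall, behind. Bystander; origin under its centre.
Things that resemble listed ones, but are neither listed nor needed, are in the scene too. There is more than one size of the part that bears free_slot; the job needs the larger.

How it is judged:
On the way, in this order (a step that is already met when the one before it is completed fails the run):
1. the collar is slid back at least 5 mm and the nozzle has popped up in the socket by at least 4 mm (value of joint collar above 0.005 m and z of nozzle in the frame of socket_mouth above 0.004 m), for 0.1 s.
2. the nozzle is drawn out of the socket, 28 mm or more along its axis (z of nozzle in the frame of socket_mouth above 0.028 m), for 0.1 s.
At the end, for the whole second after the job is handed in: The brass nozzle stands upright (within 0.12 rad), stud down, in the rack's empty slot, its flange resting on the rack (within 3 mm in height, within 12 mm of the place's centre), released and at rest (horizontal distance between nozzle and free_slot below 0.012 m and z of nozzle in the frame of free_slot between -0.003 and 0.003 m and angle between nozzle's own z axis and vertical below 0.12 rad and linear speed of nozzle below 0.02 m/s); the robot touches nothing.
It fails at once if the brass nozzle falls onto the table (height (world z) of nozzle below 0.025 m).
It fails at once if a spare nozzle is moved by more than 15 mm (distance of any of spare_steel, spare_copper from where it was at the start of the episode above 0.015 m).
It fails at once if another loose thing on the table or in the tray is moved by more than 30 mm (distance of any of clamp_block, copper_bar, driver, brush, oil, jar from where it was at the start of the episode above 0.03 m).
It also fails if it takes over 54 s, if anything falls off the work surface, if the arm or the gripper's body presses on something with over 40 N, if the wrist force passes 120 N, or if a joint passes its speed limit or range.

## Robot

A 6-joint arm with a two-finger parallel gripper is mounted at the origin on the work surface. World frame = base frame: x ahead of the robot, y to its left, z up, the work surface at z = 0. Lengths are in m, angles in rad, forces in N, time in s.
With the tool pointing down it reaches from about 0.35 to 0.85 m from the base axis. Payload 8.1 kg.
Tool frame: the origin (TCP) lies on the front face of the gripper's body, between the roots of the fingers; the fingertips stand 84 mm ahead of it and the grasp point (between the pads) lies 65 mm ahead of it; x points along the fingers, y is the direction in which the jaws open and shut, and the axes are right-handed (so a half turn about x gives the same grasp; the last joint's range is limited). The gripper opens to 93 mm and grips with 3 to 60 N. Pads are 15 mm wide; open, the fingers measure 128 mm over their backs; the gripper's body (75 mm by 188 mm) begins 65 mm behind the grasp point.
Start: joints at [1.125, 0.13, 1.488, -0, 1.523, -0.085], TCP at [0.212, 0.561, 0.303] pointing down, gripper open.
Joint ranges: [-2.96, 2.96], [-0.89, 2.26], [0.02, 2.5], [-1.34, 4.48], [0, 2.73], [-2.66, 2.66]. Speed limits (rad/s): [2.39, 2.39, 2.79, 3.14, 3.14, 3.14].

## Interface

Orientations are given as a rotation vector (axis times angle).
In Python, from plant import telemetry, read_camera, camera_params, robot gives the robot as it stands.
- The arm moves only by the tool step_arm, never from a script. Its argument "commands" is a list of rows, each an object with "xyz": the shift along the tool's x, y, z in mm, a list of three; "turn": the turn, a rotation vector about the tool's x, y, z in rad, a list of three; "grip": the finger opening in mm, from 0 to 93. In form: [{"xyz": [dx, dy, dz], "turn": [ax, ay, az], "grip": grip}, ...]. A call has 1 to 12 rows; each row is the pose to reach, as a shift and turn from the pose commanded when the call began, along the tool's axes at that moment; what a row does not reach only later rows make up. A row lasts 1/8 s, in which the tool goes at most 62.5 mm and 10.7 degrees, less where a joint would pass 70% of its speed; a pose out of reach is approached as far as the arm can. A call with a gripper value outside its range is refused whole. The fingers move at their own pace and stop on an object; "force" is the grip in N (left out, the last holds). Time passes only in rows, so rows that repeat a pose let the fingers close. It gives the time, the measured TCP pose, the force and the opening at its end, in the units of the state.
- telemetry.read_state(): the state, without advancing time (a new reading comes with each control period).
- read_camera(name): name is "scene" or "side" or "wrist"; returns the picture (420x560x3 uint8, red, green, blue); there is no depth.
- camera_params(name): a dict with "mtx" (3x3 intrinsics, pixels), "rvec" (rotation vector, rad) and "tvec" (3), from world to camera coordinates, as OpenCV has them. Camera axes: x right, y down, z forward; pixel columns grow to the right and rows downward; lengths in m; the calibration is good to about 2 mm. A picture is of the moment at which its call begins: read the wrist's pose just before it. camera_params takes no time and is no camera call; for the wrist camera it gives the pose at the moment of the call.
- robot.close_job(): hands the job in, once; it reports no verdict.
The state is a dict: "t": time; "q": joint angles; "dq": joint speeds; "joint_torque": joint torques, N m; "tool_pos": TCP position; "orientation": TCP orientation; "force": force on the tool from outside, world axes, zero at the start; "wrist_torque": the same for the moment, N m; "opening": finger opening in m.
Only numpy, scipy, OpenCV 4.12 (cv2) and the standard library are available. Lean on these libraries where they do the work, as an engineer would, in place of code of your own. Each camera call takes 0.05 s, during which the arm holds its last target. There are 200 camera calls.

## Working session

There is one attempt and no reset: what is moved stays moved. The work goes in short steps, Python scripts to look and compute and a tool call to move; the robot and the scene stay as the last step left them, time stands still between calls to the robot, and variables do not carry over. Pictures are saved under pics/ and viewed, about 8 in all and at most 12, crops included, and the job is handed in when it is done.

Besides the shell and the picture viewer there is one more tool, called after "Call:" by a JSON object that holds its "op" and its "data", one argument or row to a line. step_arm: Moves the arm, as the interface text tells. Its arguments: {"type":"object","properties":{"commands":{"type":"array"},"force":{"type":"number"}},"required":["commands"]}

```bash
ls; mkdir -p pics
cat > h.py <<'E'
import numpy as np, cv2
from plant import telemetry, read_camera, camera_params, robot
def cam(n):
    p=camera_params(n);K=np.array(p["mtx"]);R=cv2.Rodrigues(np.array(p["rvec"],float))[0];t=np.array(p["tvec"],float).ravel()
    return K,R,t
def shot(n,f):
    c=cam(n);im=read_camera(n);cv2.imwrite("pics/"+f,im[:,:,::-1]);return im,c
def ray(c,u,v):
    K,R,t=c;d=R.T@np.linalg.inv(K)@np.array([u,v,1.]);return -R.T@t,d/np.linalg.norm(d)
def onz(c,u,v,z):
    o,d=ray(c,u,v);return o+d*(z-o[2])/d[2]
def tri(*rs):
    A=0;b=0
    for o,d in rs:
        P=np.eye(3)-np.outer(d,d);A=A+P;b=b+P@o
    return np.linalg.solve(A,b)
def proj(c,X):
    K,R,t=c;p=(R@np.atleast_2d(X).T).T+t;p=p@K.T;return p[:,:2]/p[:,2:]
E
python3 - <<'E'
from h import *
print(telemetry.read_state())
ims=[]
for n in ("scene","side","wrist"):
    im,c=shot(n,n+"0.png"); o,d=ray(c,280,210);print(n,o.round(3),d.round(3),c[0][0,0])
    np.savez(n+"0.npz",K=c[0],R=c[1],t=c[2])
E
```

```text
pics
{'t': 0.0, 'q': array([ 1.12458440e+00,  1.31124656e-01,  1.48925671e+00,  1.93894998e-06,
        1.52300122e+00, -8.54193845e-02]), 'dq': array([ 3.17747036e-05,  9.14611306e-04,  8.75215834e-04,  1.19541051e-03,
       -3.62542625e-04, -1.31759910e-04]), 'joint_torque': array([-1.57459912e-03, -5.59832847e+01, -4.91763747e+01,  7.68379122e-02,
        3.53892089e-02, -2.28746203e-04]), 'tool_pos': array([0.21162188, 0.56100422, 0.30172152]), 'orientation': array([ 0.28174394,  1.55266793, -0.28446826]), 'force': array([ 0.08237789,  0.38107718, -0.0055132 ]), 'wrist_torque': array([-0.03679755, -0.01653168,  0.00507591]), 'opening': 0.09281056370505775}
scene [ 0.818 -0.289  0.762] [-0.383  0.363 -0.849] 379.4081393782841
side [ 0.265 -0.773  0.612] [ 0.327  0.807 -0.491] 472.770400575726
wrist [0.148 0.586 0.383] [ 0.212 -0.088 -0.973] 290.78452724668597
```

View pics/scene0.png

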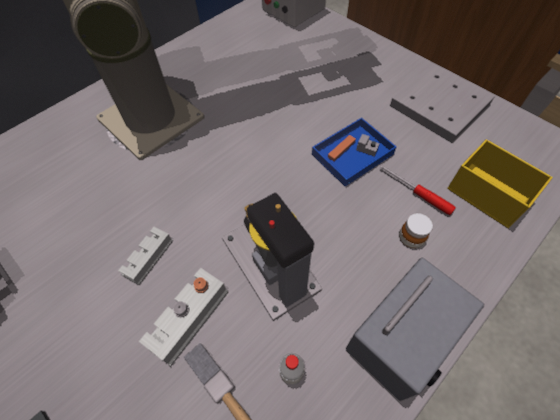

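View pics/side0.png

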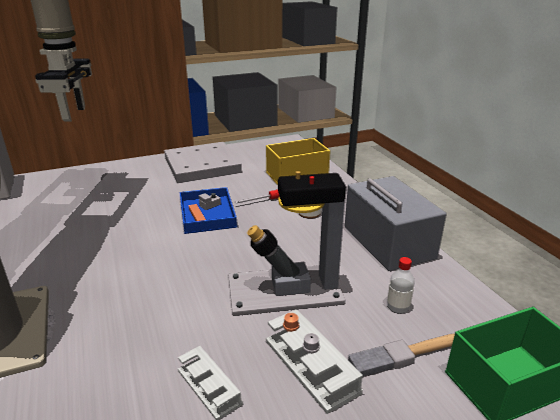

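Rack candidates are the large white rack at scene (185,315) / side (313,360), which holds the steel and copper spares, and the small empty one at scene (145,255) / side (210,380). The task asks for the larger, with the spares in it, so it is the first. I'll confirm it in an enlarged crop.

Run:
```python
from h import *
s=cv2.imread("pics/side0.png");c=cv2.imread("pics/scene0.png")
r=lambda im,x,y,w,h,k:cv2.resize(im[y:y+h,x:x+w],None,fx=k,fy=k,interpolation=cv2.INTER_CUBIC)
a=r(s,225,170,130,100,3);b=r(s,260,305,130,100,3);d=r(c,125,260,130,100,3);e=r(c,215,185,130,100,3)
cv2.imwrite("pics/crop1.png",np.vstack([np.hstack([a,b]),np.hstack([d,e])]))
```

```text
(no output)
```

View pics/crop1.png

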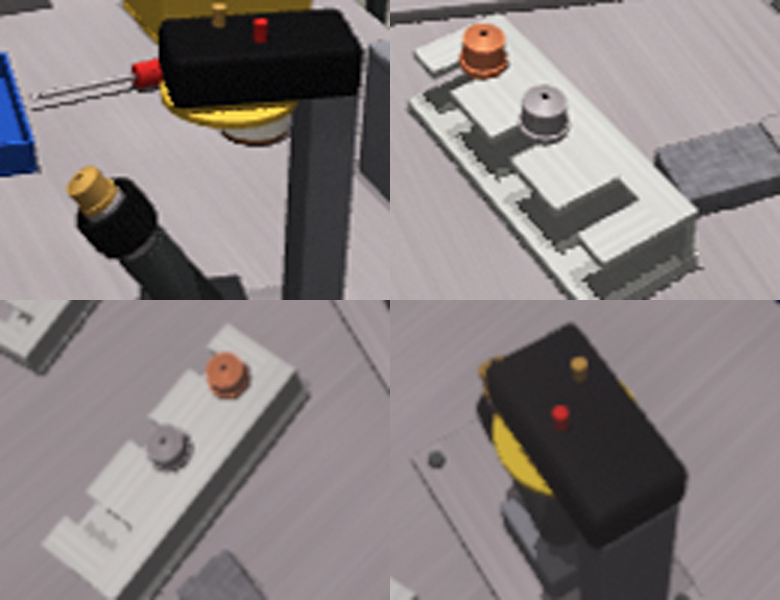

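The crop confirms it: the large rack holds copper at side (292,316) and steel at side (312,337). Its empty slot is at the near end, side ~(327,368). The brass nozzle is at side (257,232).

Run:
```python
from h import *
L=lambda n:(lambda z:(z['K'],z['R'],z['t']))(np.load(n+"0.npz"))
s=L("side");c=L("scene");w=L("wrist")
st=[onz(s,312,337.3,.067),onz(c,181,305.7,.067)];cu=[onz(s,291.7,316,.067),onz(c,200.7,282.7,.067)]
print(st,cu)
S=np.mean(st,0);C=np.mean(cu,0);u=(C-S);print("dist",np.linalg.norm(u),"yaw y",np.arctan2(u[1],u[0]))
F=S-u;print("slot",F, proj(s,F-[0,0,.022]),proj(c,F-[0,0,.022]))
m=onz(s,259.5,236.5,.135);print("mouth~",m, proj(w,m),proj(c,m))
for p in [(229,308),(343,303),(229,275)]: print(onz(s,*p,.008))
for p in [(224,240),(270,313),(320,287)]: print(onz(c,*p,.008))
```

```text
[array([ 0.5207097 , -0.27800578,  0.067     ]), array([ 0.52083006, -0.27044444,  0.067     ])] [array([ 0.5101462 , -0.22075885,  0.067     ]), array([ 0.51163273, -0.21579811,  0.067     ])]
dist 0.056812395400572466 yaw y 1.7455982374805428
slot [ 0.5306503  -0.33017174  0.067     ] [[331.98003107 369.17096264]] [[161.31678187 335.52184247]]
mouth~ [ 0.50887989 -0.06828867  0.135     ] [[-90.18386733 591.45040586]] [[252.74499131 217.06687307]]
[ 0.43443347 -0.09670148  0.008     ]
[ 0.64314608 -0.1636742   0.008     ]
[0.46395247 0.00232439 0.008     ]
[ 0.4439908  -0.10944469  0.008     ]
[ 0.63533902 -0.15218535  0.008     ]
[ 0.67034746 -0.04117489  0.008     ]
```

View pics/wrist0.png

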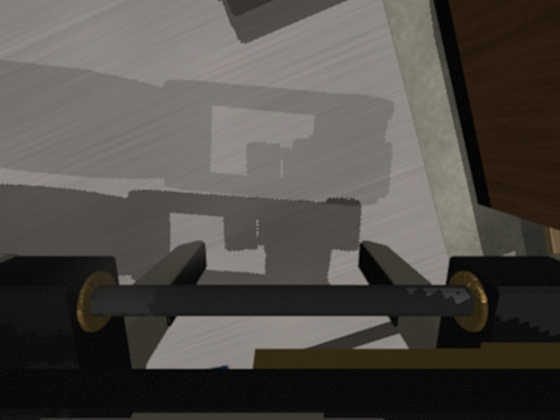

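The wrist view shows only the fingers (~(200,250), (370,250)) and a clear table. I'll plan a viewing pose on the socket axis.

```bash
cat >> h.py <<'E'
from scipy.spatial.transform import Rotation as Ro
def pose(): 
    s=telemetry.read_state();return np.array(s["tool_pos"]),Ro.from_rotvec(s["orientation"]),s
def rel(p,R):
    p0,R0,_=pose();return (R0.inv().apply(p-p0)*1000).round(1),(R0.inv()*R).as_rotvec().round(3)
def axis(yaw): # socket axis; yaw = heading from mouth to back
    return np.array([-np.sin(.6)*np.cos(yaw),-np.sin(.6)*np.sin(yaw),np.cos(.6)])
def Rsock(yaw,sg=1,roll=0):
    x=-axis(yaw);y=sg*np.array([-np.sin(yaw),np.cos(yaw),0]);return Ro.from_matrix(np.c_[x,y,np.cross(x,y)])*Ro.from_rotvec([roll,0,0])
E
python3 - <<'E'
from h import *
p,R,s=pose();print(R.as_matrix().round(2))
c=cam("wrist");o,d=ray(c,280,210);print("cam in tool",R.inv().apply(o-p).round(3),R.inv().apply(d).round(3))
for k in (.065,.084,.15,.2,.25):print(k,proj(c,p+R.apply([k,0,0])))
m=np.array([.509,-.068,.135]);yaw=-.29
for sg in (1,-1):
    Rt=Rsock(yaw,sg);print(Rt.as_matrix().round(2));print(rel(m+.2*axis(yaw),Rt), m+.2*axis(yaw))
E
```

```text
[[-0.    0.35  0.94]
 [-0.    0.94 -0.35]
 [-1.   -0.   -0.  ]]
cam in tool [-0.081  0.001 -0.068] [ 0.973 -0.006  0.229]
0.065 [[279.94506413 270.27797789]]
0.084 [[280.13042579 256.81797016]]
0.15 [[280.55364786 226.08576669]]
0.2 [[280.74947461 211.86583843]]
0.25 [[280.88903322 201.73181185]]
[[ 0.54  0.29  0.79]
 [-0.16  0.96 -0.24]
 [-0.83  0.    0.56]]
(array([   2.5, -491.6,  387.6]), array([-0.068, -0.6  ,  0.023])) [ 0.40078696 -0.03570785  0.30006712]
[[ 0.54 -0.29 -0.79]
 [-0.16 -0.96  0.24]
 [-0.83 -0.   -0.56]]
(array([   2.5, -491.6,  387.6]), array([2.937, 0.034, 0.909])) [ 0.40078696 -0.03570785  0.30006712]
```

Call:
{"op": "step_arm", "data": {
  "commands": [
    {"xyz":[2,-490,388],"turn":[-0.07,-0.6,0.02],"grip":93},
    {"xyz":[2,-490,388],"turn":[-0.07,-0.6,0.02],"grip":93},
    {"xyz":[2,-490,388],"turn":[-0.07,-0.6,0.02],"grip":93},
    {"xyz":[2,-490,388],"turn":[-0.07,-0.6,0.02],"grip":93},
    {"xyz":[2,-490,388],"turn":[-0.07,-0.6,0.02],"grip":93},
    {"xyz":[2,-490,388],"turn":[-0.07,-0.6,0.02],"grip":93},
    {"xyz":[2,-490,388],"turn":[-0.07,-0.6,0.02],"grip":93},
    {"xyz":[2,-490,388],"turn":[-0.07,-0.6,0.02],"grip":93},
    {"xyz":[2,-490,388],"turn":[-0.07,-0.6,0.02],"grip":93},
    {"xyz":[2,-490,388],"turn":[-0.07,-0.6,0.02],"grip":93},
    {"xyz":[2,-490,388],"turn":[-0.07,-0.6,0.02],"grip":93},
    {"xyz":[2,-490,388],"turn":[-0.07,-0.6,0.02],"grip":93}
  ]
}}

```text
t: 1.65
tool_pos: [0.4271, -0.035, 0.3011]
orientation: [0.14, 0.984, -0.279]
force: [0.1, 1.2, 0.7]
opening: 0.0931
```

Run:
```python
from h import *
p,R,s=pose();print(s["t"],p,R.as_rotvec(),Rsock(-.29).as_rotvec(),s["q"],np.abs(s["dq"]).max())
im,c=shot("wrist","wrist1.png");np.savez("wrist1.npz",K=c[0],R=c[1],t=c[2])
print(proj(c,[[.509,-.068,.135]]))
```

```text
1.65 [ 0.42710944 -0.0349535   0.30107273] [ 0.14045598  0.98360027 -0.27893346] [ 0.14073331  0.96376289 -0.2667973 ] [-0.13458448 -0.89208629  2.35831614 -0.10910486  1.10419089 -1.38783598] 0.08400895209235654
[[274.35065845 197.03254902]]
```

View pics/wrist1.png

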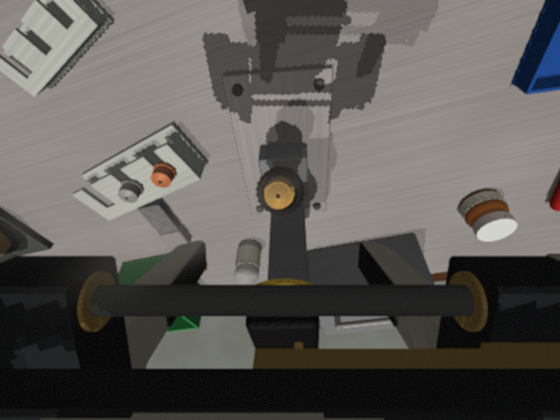

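The wrist view shows the brass nozzle at (279,195) inside the black collar and the plate screws at (237,89), (319,84), (316,205). Joint 2 is at its lower limit, so I'll back off as I go forward.

Run:
```python
from h import *
L=lambda n:(lambda z:(z['K'],z['R'],z['t']))(np.load(n+".npz"))
s=L("side0");w=L("wrist1")
im=cv2.imread("pics/wrist1.png");hsv=cv2.cvtColor(im,cv2.COLOR_BGR2HSV)
def brass(im,x0,y0,x1,y1):
    h=cv2.cvtColor(im,cv2.COLOR_BGR2HSV);m=cv2.inRange(h,(12,80,80),(28,255,255));k=np.zeros_like(m);k[y0:y1,x0:x1]=m[y0:y1,x0:x1]
    c=max(cv2.findContours(k,cv2.RETR_EXTERNAL,cv2.CHAIN_APPROX_NONE)[0],key=cv2.contourArea);return c
c=brass(im,240,160,320,230);print("wrist brass",cv2.minEnclosingCircle(c),cv2.fitEllipse(c))
g=cv2.inRange(cv2.cvtColor(im,cv2.COLOR_BGR2GRAY),0,45)
b=brass(cv2.imread("pics/side0.png"),235,215,285,250);print("side",cv2.fitEllipse(b),cv2.minAreaRect(b))
for p in [(237,89),(319,84),(316,205)]: print(onz(w,*p,.010))
# tip by triangulation
(cx,cy),r=cv2.minEnclosingCircle(c)
X=tri(ray(w,cx,cy),ray(s,251,230));print("tip",X,proj(w,X),proj(s,X))
m=X-.022*axis(-.29);print("mouth",m)
sc=cv2.resize(np.hstack([im[140:240,220:340],cv2.imread("pics/side0.png")[210:310,220:340]]),None,fx=3.3,fy=3.3,interpolation=cv2.INTER_CUBIC)
cv2.imwrite("pics/crop2.png",sc)
```

```text
wrist brass ((278.8888854980469, 193.80555725097656), 16.12617301940918) ((278.5770263671875, 193.75106811523438), (29.834823608398438, 30.95947265625), 51.755977630615234)
side ((255.4391326904297, 232.71148681640625), (13.516813278198242, 15.855069160461426), 131.40692138671875) ((255.25003051757812, 232.75003051757812), (14.142135620117188, 13.435027122497559), 45.0)
[ 0.45193591 -0.09633582  0.01      ]
[ 0.47320465 -0.00786478  0.01      ]
[ 0.65812728 -0.05147329  0.01      ]
tip [ 0.49558408 -0.05906258  0.14698372] [[278.90230228 193.83855867]] [[250.98922492 230.01270429]]
mouth [ 0.50748752 -0.06261472  0.12882633]
```

View pics/crop2.png

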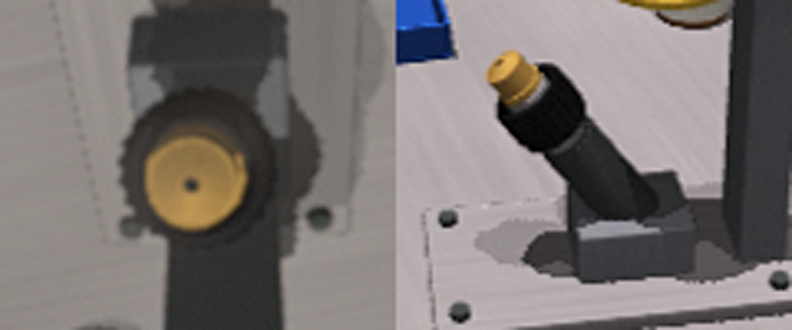

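Run:
```python
from h import *
L=lambda n:(lambda z:(z['K'],z['R'],z['t']))(np.load(n+".npz"))
s=L("side0");w=L("wrist1");y=-.235;a=axis(y)
X=tri(ray(w,277.9,195.8),ray(s,252.1,228.5));print("tri",X,proj(w,X),proj(s,X))
for c,u,v in ((w,277.9,195.8),(s,252.1,228.5)):
    T=onz(c,u,v,.135+.022*a[2]);m=T-.022*a;print("T",T,"mouth",m,proj(w,m-.002*a),proj(s,m),proj(s,m-.05*a))
m=np.array([.508,-.065,.135])
print(a)
for d in (.15,.056):
  for roll in (0,-.45):print(d,roll,rel(m+d*a,Rsock(y,1,roll)),m+d*a)
```

```text
tri [ 0.49679822 -0.05988471  0.14948567] [[278.38175859 196.99113593]] [[251.71344341 228.95933739]]
T [ 0.49198786 -0.0587157   0.15315738] mouth [ 0.50406856 -0.06160811  0.135     ] [[279.36442468 191.57659532]] [[255.88271961 235.22433482]] [[270.93298893 252.18648479]]
T [ 0.49614477 -0.06428146  0.15315738] mouth [ 0.50822547 -0.06717387  0.135     ] [[275.0698181  195.92824211]] [[258.96887896 236.2705717 ]] [[273.99131078 253.26503095]]
[-0.5491229   0.13147304  0.82533561]
0.15 0 (array([ 36.5, -11.3, -21.5]), array([-0.048, -0.02 ,  0.042])) [ 0.42563156 -0.04527904  0.25880034]
0.15 -0.45 (array([ 36.5, -11.3, -21.5]), array([-0.497, -0.029,  0.037])) [ 0.42563156 -0.04527904  0.25880034]
0.056 0 (array([130.4,  -7.3, -19.8]), array([-0.048, -0.02 ,  0.042])) [ 0.47724912 -0.05763751  0.18121879]
0.056 -0.45 (array([130.4,  -7.3, -19.8]), array([-0.497, -0.029,  0.037])) [ 0.47724912 -0.05763751  0.18121879]
```

Call:
{"op": "step_arm", "data": {
  "commands": [
    {"xyz":[34,-10,-24],"turn":[-0.15,-0.02,0.04],"grip":93},
    {"xyz":[34,-10,-24],"turn":[-0.33,-0.03,0.04],"grip":93},
    {"xyz":[34,-10,-24],"turn":[-0.5,-0.03,0.04],"grip":93},
    {"xyz":[34,-10,-24],"turn":[-0.5,-0.03,0.04],"grip":93},
    {"xyz":[34,-10,-24],"turn":[-0.5,-0.03,0.04],"grip":93}
  ]
}}

```text
t: 2.33
tool_pos: [0.4324, -0.0409, 0.2593]
orientation: [-0.299, 0.998, 0.012]
force: [1.0, 0.5, 0.0]
opening: 0.0928
```

Run:
```python
from h import *
p,R,s=pose();print(s["t"],p,s["q"].round(3));y=-.235;a=axis(y)
im,c=shot("wrist","wrist2.png");np.savez("wrist2.npz",K=c[0],R=c[1],t=c[2])
m=np.array([.505,-.063,.135]);print(proj(c,[m,m+.022*a,p+R.apply([.128,0,0])]))
h=cv2.cvtColor(im,cv2.COLOR_RGB2HSV);k=cv2.inRange(h,(12,80,80),(28,255,255));k[260:]=0
ct=max(cv2.findContours(k,cv2.RETR_EXTERNAL,cv2.CHAIN_APPROX_NONE)[0],key=cv2.contourArea);print(cv2.minEnclosingCircle(ct),cv2.fitEllipse(ct))
cv2.imwrite("pics/crop3.png",cv2.resize(im[130:280,180:380,::-1],None,fx=4,fy=4,interpolation=cv2.INTER_CUBIC))
```

```text
2.325 [ 0.4323606  -0.04093895  0.25932808] [-0.204 -0.892  2.437 -0.015  1.002 -1.99 ]
[[277.81993273 216.86034373]
 [277.63591696 224.34449855]
 [279.81902308 233.46684561]]
((278.5, 219.5), 19.039531707763672) ((278.5742492675781, 219.58212280273438), (34.14542770385742, 37.63983917236328), 168.63742065429688)
```

View pics/crop3.png

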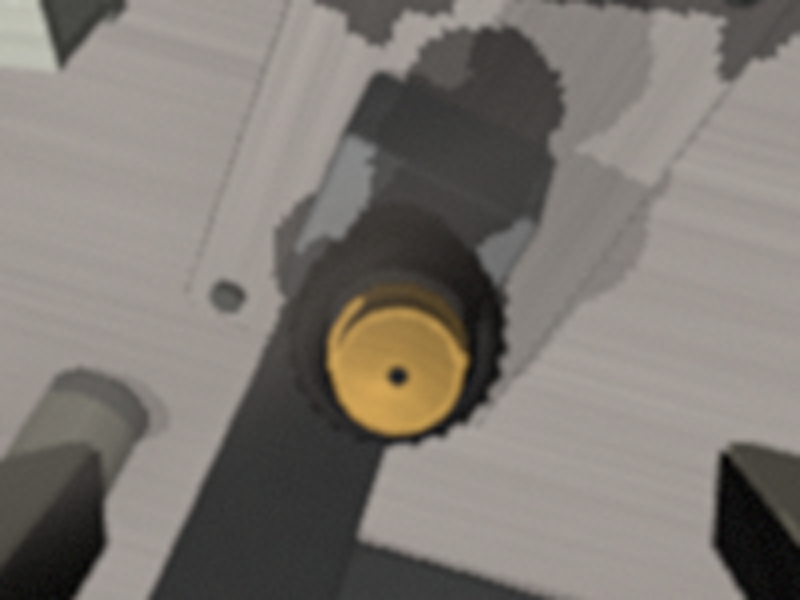

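The wrist crop shows the nozzle's centre hole at (279.5,223.8), so the approach estimate is good to ~2 mm.

Run:
```python
from h import *
z=np.load("wrist2.npz");c=(z['K'],z['R'],z['t']);y=-.235;a=axis(y)
m=onz(c,279.5,223.75,.135+.022*a[2])-.022*a;print(m)
print(rel(m+.054*a,Rsock(y,1,-.45)))
p,R,s=pose();print((R.inv()*Rsock(y,1,-.45)).magnitude())
```

```text
[ 0.50378554 -0.06175145  0.135     ]
(array([90.6,  0.3, -9.2]), array([ 0.004, -0.003, -0.006]))
0.00818288641292941
```

Call:
{"op": "step_arm", "data": {
  "commands": [
    {"xyz":[20,0,-9],"turn":[0,0,0],"grip":93},
    {"xyz":[50,0,-9],"turn":[0,0,-0.01],"grip":93},
    {"xyz":[80,0,-9],"turn":[0,0,-0.01],"grip":93},
    {"xyz":[91,0,-9],"turn":[0,0,-0.01],"grip":93},
    {"xyz":[91,0,-9],"turn":[0,0,-0.01],"grip":93},
    {"xyz":[91,0,-9],"turn":[0,0,-0.01],"grip":93}
  ]
}}

```text
t: 3.12
tool_pos: [0.4746, -0.0557, 0.1799]
orientation: [-0.306, 0.996, 0.003]
force: [0.1, -1.0, 0.0]
opening: 0.093
```

Run:
```python
from h import *
y=-.235;a=axis(y);m=np.array([.5038,-.0617,.135])
p,R,s=pose();print(s["t"],s["q"].round(3),s["force"],rel(m+.054*a,Rsock(y,1,-.45)))
im,c=shot("wrist","wrist3.png")
im2,c2=shot("side","side3.png")
cv2.imwrite("pics/both3.png",np.hstack([cv2.resize(im[120:420,80:480,::-1],(400,300)),cv2.resize(im2[150:300,180:380,::-1],(400,300),interpolation=cv2.INTER_CUBIC)]))
```

```text
3.125 [-0.213 -0.603  2.43  -0.027  0.716 -1.988] [ 0.09492249 -1.00290516  0.01952459] (array([-0.1,  1.2, -0.3]), array([ 0.005, -0.003,  0.004]))
```

View pics/both3.png

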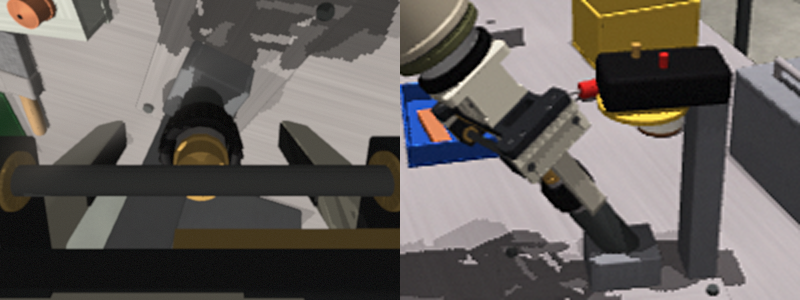

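The fingers straddle the collar evenly (centre ~202 between 125 and 280 in the crop), and the body is clear of the head. Closing.

Call:
{"op": "step_arm", "data": {
  "commands": [
    {"xyz":[0,1,0],"turn":[0,0,0],"grip":35},
    {"xyz":[0,1,0],"turn":[0,0,0],"grip":35},
    {"xyz":[0,1,0],"turn":[0,0,0],"grip":35},
    {"xyz":[0,1,0],"turn":[0,0,0],"grip":35},
    {"xyz":[0,1,0],"turn":[0,0,0],"grip":35},
    {"xyz":[0,1,0],"turn":[0,0,0],"grip":35}
  ],
  "force": 30
}}

```text
t: 3.98
tool_pos: [0.4745, -0.0561, 0.1794]
orientation: [-0.308, 0.996, 0.001]
force: [3.2, -11.4, -2.8]
opening: 0.0433
```

```bash
cat > st.py <<'E'
from h import *
y=-.235;a=axis(y);m=np.array([.5038,-.0617,.135])
p,R,s=pose();d=p-m;print("t",s["t"],"open",s["opening"],"along",round(d@a*1000,2),"roll",(Rsock(y).inv()*R).as_rotvec().round(3),"f tool",R.inv().apply(s["force"]).round(2),"tq tool",R.inv().apply(s["wrist_torque"]).round(2),"lat",R.inv().apply(d).round(4)[1:]*1000)
E
python3 st.py
```

```text
t 3.975 open 0.043258780988216824 along 53.46 roll [-0.457  0.002 -0.008] f tool [  5.61 -10.63  -1.66] tq tool [ 0.05  0.49 -1.36] lat [-1.9 -0.3]
```

Call:
{"op": "step_arm", "data": {
  "commands": [
    {"xyz":[0,-1,0],"turn":[0,0,0],"grip":35},
    {"xyz":[0,-1,0],"turn":[0.13,0,0],"grip":35},
    {"xyz":[0,-1,0],"turn":[0.27,0,0],"grip":35},
    {"xyz":[0,-1,0],"turn":[0.4,0,0],"grip":35},
    {"xyz":[0,-1,0],"turn":[0.4,0,0],"grip":35}
  ]
}}

```text
t: 4.6
tool_pos: [0.4746, -0.0557, 0.1794]
orientation: [0.06, 0.973, -0.193]
force: [3.7, 0.5, -2.5]
opening: 0.0434
```

```bash
python3 st.py
```

```text
t 4.6 open 0.04343027263786434 along 53.43 roll [-0.057  0.001 -0.005] f tool [4.01 1.25 1.5 ] tq tool [-0.01  0.07  0.15] lat [-1.3  0.3]
```

Call:
{"op": "step_arm", "data": {
  "commands": [
    {"xyz":[2,0,0],"turn":[0,0,0],"grip":35},
    {"xyz":[4,0,0],"turn":[0,0,0],"grip":35},
    {"xyz":[4,0,0],"turn":[0,0,0],"grip":35}
  ]
}}

```text
t: 4.97
tool_pos: [0.4767, -0.0562, 0.1771]
orientation: [0.058, 0.974, -0.192]
force: [-24.0, 5.4, 21.3]
opening: 0.043
```

```bash
python3 st.py
```

```text
t 4.975 open 0.04297043871184322 along 50.32 roll [-0.059  0.002 -0.005] f tool [-3.149e+01 -2.000e-02 -8.350e+00] tq tool [-0.06  1.76  0.45] lat [-1.3  0.8]
```

The 31 N reading means the collar is locked here. Backing off, turning 0.25 more and probing again.

Call:
{"op": "step_arm", "data": {
  "commands": [
    {"xyz":[-4,0,0],"turn":[0,0,0],"grip":35},
    {"xyz":[-4,0,0],"turn":[0.13,0,0],"grip":35},
    {"xyz":[-4,0,0],"turn":[0.25,0,0],"grip":35},
    {"xyz":[-4,0,0],"turn":[0.25,0,0],"grip":35},
    {"xyz":[-2,0,0],"turn":[0.25,0,0],"grip":35},
    {"xyz":[0,0,0],"turn":[0.25,0,0],"grip":35},
    {"xyz":[0,0,0],"turn":[0.25,0,0],"grip":35}
  ]
}}

```text
t: 5.85
tool_pos: [0.4771, -0.056, 0.1763]
orientation: [0.288, 0.944, -0.313]
force: [3.4, 4.8, 0.1]
opening: 0.0433
```

```bash
python3 st.py
```

```text
t 5.85 open 0.04332289738306091 along 49.54 roll [ 0.193  0.    -0.005] f tool [1.14 5.69 0.82] tq tool [0.2  0.1  1.02] lat [-0.8  0.9]
```

Axial force stays near zero at 4 mm, so the slot has met the pin. Pushing fully back.

Call:
{"op": "step_arm", "data": {
  "commands": [
    {"xyz":[3,0,0],"turn":[0,0,0],"grip":35},
    {"xyz":[5,0,0],"turn":[0,0,0],"grip":35},
    {"xyz":[7,0,0],"turn":[0,0,0],"grip":35},
    {"xyz":[7,0,0],"turn":[0,0,0],"grip":35}
  ]
}}

```text
t: 6.35
tool_pos: [0.4809, -0.057, 0.1709]
orientation: [0.289, 0.945, -0.314]
force: [-6.0, 7.0, 8.1]
opening: 0.0432
```

```bash
python3 st.py
```

```text
t 6.35 open 0.04317565066238388 along 42.85 roll [ 0.193  0.    -0.005] f tool [-10.93   4.98  -2.56] tq tool [0.2  0.49 0.81] lat [-0.7  1.1]
```

Call:
{"op": "step_arm", "data": {
  "commands": [
    {"xyz":[2,0,0],"turn":[0,0,0],"grip":35},
    {"xyz":[2,0,0],"turn":[0,0,0],"grip":35},
    {"xyz":[2,0,0],"turn":[0,0,0],"grip":35},
    {"xyz":[2,0,0],"turn":[0,0,0],"grip":35}
  ]
}}

```text
t: 6.85
tool_pos: [0.4819, -0.0573, 0.1699]
orientation: [0.288, 0.945, -0.314]
force: [-20.2, 8.9, 21.0]
opening: 0.0427
```

```bash
python3 st.py
```

```text
t 6.85 open 0.04273679037840164 along 41.42 roll [ 0.192  0.    -0.005] f tool [-29.59   2.57  -6.7 ] tq tool [0.04 1.44 0.5 ] lat [-0.7  1.4]
```

Hit the end stop (30 N at 10+ mm). Relaxing, releasing the collar and backing off to look at the popped nozzle.

Call:
{"op": "step_arm", "data": {
  "commands": [
    {"xyz":[-3,0,0],"turn":[0,0,0],"grip":35},
    {"xyz":[-5,0,0],"turn":[0,0,0],"grip":60},
    {"xyz":[-5,0,0],"turn":[0,0,0],"grip":70},
    {"xyz":[-5,0,0],"turn":[0,0,0],"grip":70},
    {"xyz":[-25,0,0],"turn":[0,0,0],"grip":70},
    {"xyz":[-58,0,0],"turn":[-0.1,0,0],"grip":70},
    {"xyz":[-80,0,0],"turn":[-0.19,0,0],"grip":70},
    {"xyz":[-80,0,0],"turn":[-0.19,0,0],"grip":70},
    {"xyz":[-80,0,0],"turn":[-0.19,0,0],"grip":70}
  ]
}}

```text
t: 7.98
tool_pos: [0.4379, -0.0468, 0.2338]
orientation: [0.117, 0.968, -0.224]
force: [0.3, 0.3, 0.3]
opening: 0.07
```

```bash
python3 st.py
python3 - <<'E'
from h import *
im,c=shot("wrist","wrist4.png");np.savez("wrist4.npz",K=c[0],R=c[1],t=c[2])
im2,c2=shot("side","side4.png")
h=lambda a:cv2.resize(a[...,::-1],(400,300),interpolation=cv2.INTER_CUBIC)
cv2.imwrite("pics/both4.png",np.hstack([h(im[130:280,180:380]),h(im2[195:285,210:330])]))
E
```

```text
t 7.975 open 0.06995754254580312 along 119.67 roll [ 0.006  0.002 -0.006] f tool [-0.1   0.37  0.38] tq tool [ 0.05  0.3  -0.02] lat [-1.5 -0.3]
```

View pics/both4.png

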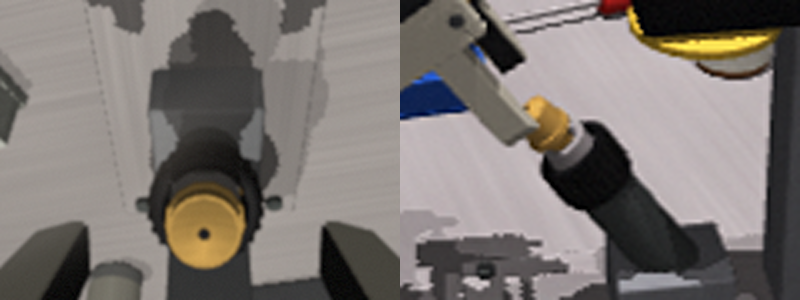

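The nozzle has popped (clear gap above the collar in the side view). Its hole is at wrist (281.5,247), centred between the fingers.

Run:
```python
from h import *
y=-.235;a=axis(y);m=np.array([.5038,-.0617,.135]);z=np.load("wrist4.npz");c=(z['K'],z['R'],z['t'])
p,R,s=pose()
print(proj(c,[m+.029*a,p+R.apply([.0907,0,0])]))
for h in (.028,.029):
  o,d=ray(c,281.5,247);k=((m+h*a-o)@a)/(d@a);T=o+k*d;print("tip tool",R.inv().apply(T-p)*1000, "off mouth axis",R.inv().apply(T-m-h*a)*1000)
```

```text
[[282.27827299 252.93715665]
 [280.1243893  251.35838946]]
tip tool [91.30255496  0.87506781 -2.69828486] off mouth axis [ 0.01577216 -0.49107538 -3.60523119]
tip tool [90.30387566  0.87678834 -3.07385619] off mouth axis [ 0.0170703  -0.48368554 -3.97720005]
```

Call:
{"op": "step_arm", "data": {
  "commands": [
    {"xyz":[0,1,-2.5],"turn":[0,0,0],"grip":60},
    {"xyz":[10,1,-2.5],"turn":[0,0,0],"grip":50},
    {"xyz":[20,1,-2.5],"turn":[0,0,0],"grip":40},
    {"xyz":[20,1,-2.5],"turn":[0,0,0],"grip":15},
    {"xyz":[20,1,-2.5],"turn":[0,0,0],"grip":15},
    {"xyz":[20,1,-2.5],"turn":[0,0,0],"grip":15},
    {"xyz":[20,1,-2.5],"turn":[0,0,0],"grip":15},
    {"xyz":[20,1,-2.5],"turn":[0,0,0],"grip":15}
  ],
  "force": 30
}}

```text
t: 9.07
tool_pos: [0.447, -0.048, 0.2168]
orientation: [0.115, 0.967, -0.223]
force: [0.7, -0.8, -1.2]
opening: 0.0225
```

```bash
python3 st.py
```

```text
t 9.075 open 0.022494793611704183 along 100.5 roll [ 0.004  0.001 -0.006] f tool [ 1.47 -0.58  0.1 ] tq tool [ 0.    0.44 -0.12] lat [-0.5 -2.2]
```

Opening 22.5 mm fits the 24 mm body, given that the collar also read ~2 mm low. Drawing it straight out.

Call:
{"op": "step_arm", "data": {
  "commands": [
    {"xyz":[-5,0,0],"turn":[0,0,0],"grip":15},
    {"xyz":[-10,0,0],"turn":[0,0,0],"grip":15},
    {"xyz":[-16,0,0],"turn":[0,0,0],"grip":15},
    {"xyz":[-24,0,0],"turn":[0,0,0],"grip":15},
    {"xyz":[-34,0,0],"turn":[0,0,0],"grip":15},
    {"xyz":[-34,0,0],"turn":[0,0,0],"grip":15},
    {"xyz":[-34,0,0],"turn":[0,0,0],"grip":15}
  ]
}}

```text
t: 9.95
tool_pos: [0.4309, -0.0433, 0.2448]
orientation: [0.115, 0.969, -0.223]
force: [1.0, 0.3, -2.2]
opening: 0.0227
```

```bash
python3 st.py
python3 - <<'E'
from h import *
p,R,s=pose();print(s["q"].round(3))
# rack from wrist1 view (spare tips at z .067)
z=np.load("wrist1.npz");c=(z['K'],z['R'],z['t']);im=cv2.imread("pics/wrist1.png")
cv2.imwrite("pics/crop5.png",np.hstack([cv2.resize(im[115:225,70:215],(435,330),interpolation=cv2.INTER_CUBIC),cv2.resize(read_camera("side")[200:290,205:305,::-1],(365,330),interpolation=cv2.INTER_CUBIC)]))
E
```

```text
t 9.95 open 0.02268442163109939 along 133.11 roll [ 0.004  0.002 -0.006] f tool [ 2.38  0.55 -0.48] tq tool [-0.02  0.52  0.01] lat [ 0.1 -0.4]
[-0.202 -0.892  2.465 -0.03   0.973 -1.523]
```

View pics/crop5.png

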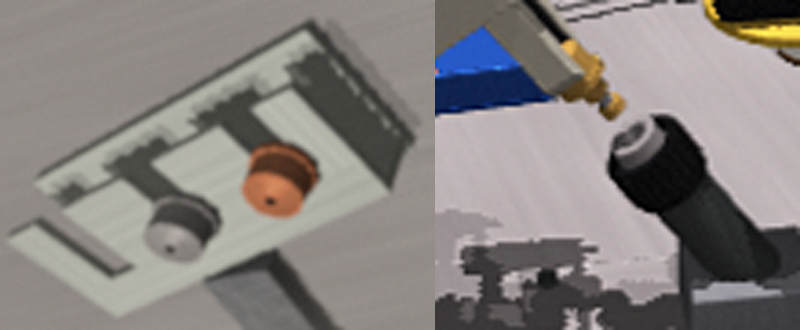

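The nozzle is fully out, straight in the grip, and clear of the socket. Now locating the slot more closely from three views of the spares, and planning the transit.

```bash
cat >> h.py <<'E'
def Rdown(yaw): # tool down, jaws along yaw
    x=np.array([0,0,-1.]);y=np.array([np.cos(yaw),np.sin(yaw),0]);return Ro.from_matrix(np.c_[x,y,np.cross(x,y)])
E
python3 - <<'E'
from h import *
L=lambda n:(lambda z:(z['K'],z['R'],z['t']))(np.load(n+".npz"))
w=L("wrist1");s=L("side0");c=L("scene0")
S=onz(w,126.7,198.3,.067);C=onz(w,159.3,182,.067);print(S,C,np.linalg.norm(C-S))
print("tri",tri(ray(w,126.7,198.3),ray(s,312,337.3),ray(c,181,305.7)),tri(ray(w,159.3,182),ray(s,291.7,316),ray(c,200.7,282.7)))
print("slot end edge",onz(w,70+118/3,115+270/3,.045), "brush etc")
print("wp1",rel(np.array([.43,-.17,.255]),Rsock(-.235)))
print("wp2",rel(np.array([.53,-.33,.26]),Rdown(.175)))
E
```

```text
[ 0.51855434 -0.2714464   0.067     ] [ 0.50692155 -0.21517101  0.067     ] 0.05746512959997144
tri [ 0.52082543 -0.27297729  0.06428091] [ 0.51033742 -0.21693494  0.06384257]
slot end edge [ 0.53819978 -0.32630768  0.045     ] brush etc
wp1 (array([   8.3, -123.2,   30. ]), array([-0.004, -0.003,  0.006]))
wp2 (array([  80.7, -254.7,  144.5]), array([ 1.119,  0.53 , -0.342]))
```

Call:
{"op": "step_arm", "data": {
  "commands": [
    {"xyz":[8,-60,30],"turn":[0,0,0],"grip":15},
    {"xyz":[8,-123,30],"turn":[0,0,0],"grip":15},
    {"xyz":[81,-255,145],"turn":[1.12,0.53,-0.34],"grip":15},
    {"xyz":[81,-255,145],"turn":[1.12,0.53,-0.34],"grip":15},
    {"xyz":[81,-255,145],"turn":[1.12,0.53,-0.34],"grip":15},
    {"xyz":[81,-255,145],"turn":[1.12,0.53,-0.34],"grip":15},
    {"xyz":[81,-255,145],"turn":[1.12,0.53,-0.34],"grip":15},
    {"xyz":[81,-255,145],"turn":[1.12,0.53,-0.34],"grip":15},
    {"xyz":[81,-255,145],"turn":[1.12,0.53,-0.34],"grip":15},
    {"xyz":[81,-255,145],"turn":[1.12,0.53,-0.34],"grip":15},
    {"xyz":[81,-255,145],"turn":[1.12,0.53,-0.34],"grip":15}
  ]
}}

```text
t: 11.38
tool_pos: [0.5307, -0.3308, 0.2592]
orientation: [1.081, 1.287, -1.078]
force: [0.4, 0.3, -2.3]
opening: 0.0229
```

Run:
```python
from h import *
p,R,s=pose();print(s["t"],p,s["q"].round(3),s["opening"],s["force"],(R.inv()*Rdown(.175)).as_rotvec())
im,c=shot("wrist","wrist6.png");np.savez("wrist6.npz",K=c[0],R=c[1],t=c[2]);im2,c2=shot("side","side6.png")
print(proj(c,[[.52,-.273,.067],[.509,-.217,.067],[.531,-.329,.045]]),proj(c2,[[.531,-.329,.045],p-[0,0,.107]]))
cv2.imwrite("pics/both6.png",np.hstack([im[:,100:480,::-1],cv2.resize(im2[230:400,255:425,::-1],(420,420),interpolation=cv2.INTER_CUBIC)]))
```

```text
11.375 [ 0.53072177 -0.33080046  0.25920434] [-0.64   0.221  1.467  0.002  1.454 -0.815] 0.02294489953429154 [ 0.40631734  0.32336844 -2.33089225] [-0.00027189 -0.00121197 -0.00129696]
[[281.58082615 152.4388913 ]
 [280.26579372  85.66350909]
 [282.6983081  207.67329694]] [[331.82982734 368.54796648]
 [336.58189431 316.18841377]]
```

View pics/both6.png

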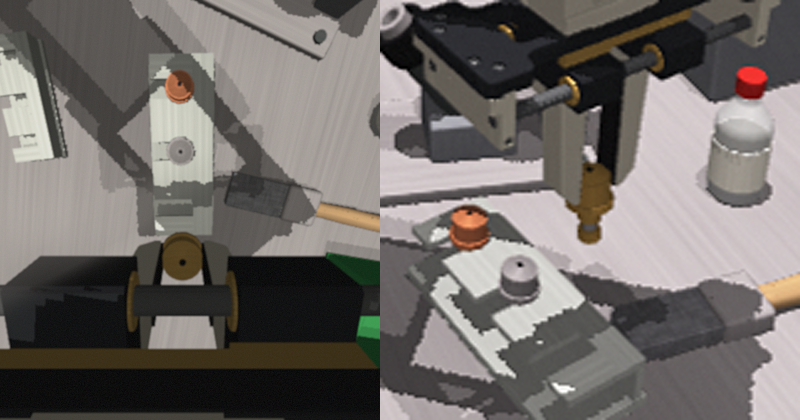

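Wrist view: copper at (279,87), steel at (280,152), the slot opening at rows ~203-217 with its closed end near column 295, and the held nozzle's hole at (282,263). All match the predictions. Refining numerically.

Run:
```python
from h import *
z=np.load("wrist6.npz");c=(z['K'],z['R'],z['t']);im=cv2.imread("pics/wrist6.png");g=cv2.cvtColor(im,cv2.COLOR_BGR2GRAY).astype(float)
p,R,s=pose()
def hole(u,v,r=7):
    w=g[v-r:v+r+1,u-r:u+r+1];w=np.clip(np.percentile(w,25)-w,0,None)**2
    i=np.unravel_index(w.argmax(),w.shape);yy,xx=np.mgrid[:w.shape[0],:w.shape[1]];k=w*(np.hypot(yy-i[0],xx-i[1])<2.5);return (k*xx).sum()/k.sum()+u-r,(k*yy).sum()/k.sum()+v-r
hs=hole(281,152);hc=hole(279,87,8);hn=hole(282,263);print(hs,hc,hn)
S=onz(c,*hs,.067);C=onz(c,*hc,.067);print(S,C,np.linalg.norm(S-C));u=(C-S)/np.linalg.norm(S-C);F=S-.058*u;print("F",F,"slot x yaw",np.arctan2(u[1],u[0])-np.pi/2)
print(proj(c,[[F[0],F[1],.045]]))
for d in (.0695,.0715,.0735):print("noz tool",R.inv().apply(onz(c,*hn,p[2]-d)-p)*1000)
print("col 275",g[196:226,275].astype(int),"col285",g[196:226,285].astype(int))
for r in (207,210,213):print(r,g[r,250:305].astype(int))
```

```text
(np.float64(280.0905565877696), np.float64(151.32660150254463)) (np.float64(279.284126984127), np.float64(82.80995670995671)) (np.float64(282.6025140346595), np.float64(262.57566512082013))
[ 0.51847744 -0.27225138  0.067     ] [ 0.50776125 -0.21487473  0.067     ] 0.05836880143000784
F [ 0.52912593 -0.3292655   0.067     ] slot x yaw 0.184641925530435
[[280.88097355 207.61423413]]
noz tool [69.50226383  0.16647575 -2.84832245]
noz tool [71.50170759  0.16762041 -1.97953786]
noz tool [73.50115135  0.16876507 -1.11075328]
col 275 [ 98  95  99 116 131 133 131 122 104  93  91  92  92  93  89  88  91  88
  81  80 109 129 130 128 130 130 135 137 135 130] col285 [ 94  93  95 112 128 128 121 104  89  88  88  87  87  87  85  86  87  83
  79  85 112 130 130 130 130 131 135 136 132 130]
207 [101  99 103 111 123 130 128 115 100  95  97  95  96  95  95  93  94  93
  94  92  92  91  91  92  90  92  91  89  90  89  90  89  89  88  90  87
  88  87  86  87  86  87  93 104 111 112 115 125 131 132 134 131 128 121
 114]
210 [102 101 101 104 118 130 129 114  97  96  95  94  94  94  95  92  93  91
  92  90  91  91  91  90  89  89  90  89  88  89  89  89  86  89  90  85
  85  87  84  84  88  86  92 115 129 131 132 134 132 133 136 134 131 132
 131]
213 [101 101  99 103 118 128 124 113 103  97  93  93  92  91  92  91  90  90
  89  88  88  88  88  88  87  88  89  88  89  86  86  86  85  86  87  83
  86  86  85  86  84  85  91 116 130 131 132 132 133 135 134 133 131 131
 132]
```

Run:
```python
from h import *
z=np.load("wrist6.npz");c=(z['K'],z['R'],z['t'])
F=np.array([.5291,-.3293,.045]);ya=.185;sx=np.array([np.cos(ya),np.sin(ya),0]);sy=np.array([-sx[1],sx[0],0])
print(proj(c,[F+.009*sy,F-.009*sy,F+.012*sx,F-.012*sx]),o:=ray(c,280,210)[0])
for v in (203.6,215.8):print(onz(c,283,v,.045),(onz(c,283,v,.045)-F)@sy)
print((onz(c,292.6,210,.045)-F)@sx)
z=np.load("wrist1.npz");w=(z['K'],z['R'],z['t']);print("wrist1 slot",proj(w,[F+.012*sx+.009*sy,F+.012*sx-.009*sy,F]))
p,R,s=pose()
print(rel(np.array([F[0],F[1],.2]),Rdown(ya)))
```

```text
[[280.74830569 199.14532593]
 [280.9516835  216.01741513]
 [292.37900149 207.51847893]
 [269.32439534 207.76525145]] [ 0.51852828 -0.26351303  0.34033917]
[ 0.53055518 -0.32468097  0.045     ] 0.004272535705777107
[ 0.53282959 -0.33754297  0.045     ] -0.008788357367192847
0.012224673691822443
wrist1 slot [[114.55354416 204.34209682]
 [105.96403939 208.39062323]
 [102.93600634 201.06170247]]
(array([59.5, -1.2, -1.4]), array([-0.009, -0.001, -0.002]))
```

The slot's lower edge and closed end agree with this estimate to <0.3 mm. Descending to just above the plate.

Call:
{"op": "step_arm", "data": {
  "commands": [
    {"xyz":[30,-1,0],"turn":[-0.01,0,0],"grip":15},
    {"xyz":[60,-1,0],"turn":[-0.01,0,0],"grip":15},
    {"xyz":[85,-1,0],"turn":[-0.01,0,0],"grip":15},
    {"xyz":[90,-1,0],"turn":[-0.01,0,0],"grip":15},
    {"xyz":[90,-1,0],"turn":[-0.01,0,0],"grip":15},
    {"xyz":[90,-1,0],"turn":[-0.01,0,0],"grip":15}
  ]
}}

```text
t: 12.22
tool_pos: [0.5303, -0.3311, 0.1717]
orientation: [1.073, 1.288, -1.07]
force: [0.3, 0.4, -2.6]
opening: 0.0229
```

Run:
```python
from h import *
F=np.array([.5291,-.3293,.045])
p,R,s=pose();print(s["t"],p,s["force"].round(1),R.inv().apply(p-F)*1000)
im,c=shot("wrist","wrist7.png");np.savez("wrist7.npz",K=c[0],R=c[1],t=c[2]);im2,c2=shot("side","side7.png");im3,c3=shot("scene","scene7.png")
print("wrist: slot F,+12x", proj(c,[F,[.5291+.0118,-.3293+.0022,.045]]))
for d in (.0935,.1175):print("side noz",proj(c2,p-[0,0,d]))
print("steel",proj(c2,[.5185,-.2723,.067]),"F",proj(c2,F))
a=cv2.resize(im2[300:395,270:370,::-1],(420,400),interpolation=cv2.INTER_CUBIC);b=im[150:350,190:380,::-1]
cv2.imwrite("pics/both7.png",np.hstack([a,cv2.resize(b,(380,400),interpolation=cv2.INTER_CUBIC)]))
```

```text
12.225 [ 0.53034155 -0.33106938  0.17168043] [ 0.3  0.4 -2.6] [-126.67442681    1.33152438    2.10222429]
wrist: slot F,+12x [[280.71529094 232.78992525]
 [296.75149156 232.77398544]]
side noz [[333.3510373  354.02420497]]
side noz [[332.41967371 365.40350493]]
steel [[309.21589911 335.25976969]] F [[330.81179724 369.04669154]]
```

View pics/both7.png

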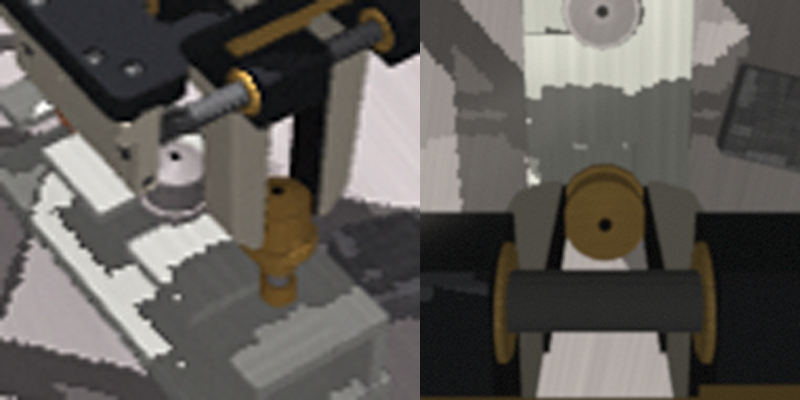

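The stud is just above the slot mouth area. The wrist hole at (282.5,262.5) and the side stud at (336,370) both suggest a small shift in -y. Lowering by feel.

Call:
{"op": "step_arm", "data": {
  "commands": [
    {"xyz":[0,-2.5,-0.5],"turn":[0,0,0],"grip":15},
    {"xyz":[5,-2.5,-0.5],"turn":[0,0,0],"grip":15},
    {"xyz":[10,-2.5,-0.5],"turn":[0,0,0],"grip":15},
    {"xyz":[13,-2.5,-0.5],"turn":[0,0,0],"grip":15},
    {"xyz":[13,-2.5,-0.5],"turn":[0,0,0],"grip":15}
  ]
}}

```text
t: 13.0
tool_pos: [0.5288, -0.3313, 0.1616]
orientation: [1.073, 1.285, -1.069]
force: [-6.6, 6.0, 24.5]
opening: 0.023
```

```bash
cat > st2.py <<'E'
from h import *
F=np.array([.5291,-.3293,.045])
p,R,s=pose();print(s["t"],s["opening"],"F tool",(R.inv().apply(p-F)*1000).round(2),"f",R.inv().apply(s["force"]).round(1),"tq",R.inv().apply(s["wrist_torque"]).round(2))
E
python3 st2.py
```

```text
13.0 0.022986992525371373 F tool [-1.1655e+02 -2.0000e-02  2.2600e+00] f [-24.5  -5.2  -7.1] tq [ 0.05  1.23 -1.12]
```

Blocked: the stud is on the plate (~116.5 mm below the TCP). Lifting a little and measuring the nozzle's tilt from the side mask.

Call:
{"op": "step_arm", "data": {
  "commands": [
    {"xyz":[-5,0,0],"turn":[0,0,0],"grip":15},
    {"xyz":[-10,0,0],"turn":[0,0,0],"grip":15},
    {"xyz":[-10,0,0],"turn":[0,0,0],"grip":15}
  ]
}}

```text
t: 13.38
tool_pos: [0.527, -0.3305, 0.1666]
orientation: [1.074, 1.291, -1.071]
force: [0.2, 0.7, -2.2]
opening: 0.0228
```

```bash
python3 st2.py
python3 - <<'E'
from h import *
p,R,s=pose()
im,c=shot("side","side8.png");im3,c3=shot("scene","scene8.png");w,cw=shot("wrist","wrist8.png")
def rows(im,c,nm):
    q=proj(c,[p-[0,0,d] for d in (.07,.0935,.1175)]);print(nm,q.round(1).tolist())
    m=cv2.inRange(cv2.cvtColor(im,cv2.COLOR_RGB2HSV),(10,90,40),(28,255,255))
    u,v=q[1].astype(int)
    for r in range(v-18,v+26):
        x=np.nonzero(m[r,u-20:u+20])[0]+u-20
        if len(x):print(r,x.min(),x.max(),len(x),end=" | ")
    print()
rows(im,c,"side");rows(im3,c3,"scene")
h=cv2.cvtColor(w,cv2.COLOR_RGB2GRAY)[250:276,270:296].astype(int);i=np.unravel_index(h.argmin(),h.shape);print("hole",i[1]+270,i[0]+250)
E
```

```text
13.375 0.022846579438399 F tool [-121.65   -2.13    0.64] f [ 2.2  0.3 -0.6] tq [ 0.01 -0.01 -0.05]
side [[331.9, 345.4], [331.0, 356.8], [330.1, 368.1]]
344 332 333 2 | 345 331 337 7 | 346 331 338 8 | 347 331 340 8 | 348 331 340 9 | 349 331 341 11 | 350 331 341 11 | 351 331 341 11 | 352 331 341 11 | 353 331 341 11 | 354 331 340 10 | 355 330 340 11 | 356 330 341 12 | 357 330 342 13 | 358 330 342 13 | 359 330 341 12 | 360 330 341 12 | 361 325 341 14 | 362 325 341 17 | 363 326 340 15 | 364 328 338 11 | 365 328 337 10 | 366 329 336 8 | 367 329 336 8 | 368 329 336 3 | 369 328 336 5 | 370 328 336 7 | 371 328 336 9 | 372 328 336 9 | 373 329 336 8 | 374 330 335 6 | 
scene [[151.5, 326.9], [155.5, 330.3], [159.4, 333.7]]
312 135 165 5 | 313 135 164 4 | 314 135 136 2 | 315 135 135 1 | 337 149 153 5 | 338 151 153 3 | 340 140 141 2 | 341 139 141 3 | 342 139 140 2 | 343 138 139 2 | 344 137 139 3 | 345 137 138 2 | 346 137 139 3 | 
hole 282 263
```

No tilt. The TCP sat ~2 mm too far to -z (the nozzle sits ~2.4 mm off the tool axis there). Correcting y +2, z +1.7 and lowering again.

Call:
{"op": "step_arm", "data": {
  "commands": [
    {"xyz":[0,2,1.7],"turn":[0,0,0],"grip":15},
    {"xyz":[3,2,1.7],"turn":[0,0,0],"grip":15},
    {"xyz":[6,2,1.7],"turn":[0,0,0],"grip":15},
    {"xyz":[9,2,1.7],"turn":[0,0,0],"grip":15},
    {"xyz":[9,2,1.7],"turn":[0,0,0],"grip":15}
  ]
}}

```text
t: 14.15
tool_pos: [0.5306, -0.3327, 0.162]
orientation: [1.073, 1.286, -1.07]
force: [-6.2, 4.8, 21.7]
opening: 0.0234
```

```bash
python3 st2.py
```

```text
14.15 0.023431420894764243 F tool [-116.98    1.33    3.88] f [-21.8  -5.1  -5.8] tq [ 0.09  1.01 -1.31]
```

Call:
{"op": "step_arm", "data": {
  "commands": [
    {"xyz":[-6,0,0],"turn":[0,0,0],"grip":15},
    {"xyz":[-8,0,0],"turn":[0,0,0],"grip":15},
    {"xyz":[-8,0,0],"turn":[0,0,0],"grip":15}
  ]
}}

```text
t: 14.52
tool_pos: [0.5292, -0.3317, 0.1654]
orientation: [1.074, 1.291, -1.071]
force: [-0.2, 0.5, -2.2]
opening: 0.0229
```

```bash
python3 st2.py
python3 - <<'E'
from h import *
L=lambda n:(lambda z:(z['K'],z['R'],z['t']))(np.load(n+".npz"))
s=L("side0");c=L("scene0");w=L("wrist1")
F=np.array([.5291,-.3293,.045]);ya=.185;sx=np.array([np.cos(ya),np.sin(ya),0]);sy=np.array([-sx[1],sx[0],0])
P=[F+.012*sx+.009*sy,F+.012*sx-.009*sy,F]
for n,k in (("side",s),("scene",c),("wrist1",w)):print(n,proj(k,P).round(1).tolist())
g=lambda f:cv2.cvtColor(cv2.imread("pics/"+f),cv2.COLOR_BGR2GRAY)
np.set_printoptions(linewidth=250)
print("side");G=g("side0.png");print("   ",np.arange(318,352));[print(r,G[r,318:352]) for r in range(358,384)]
print("wrist1");G=g("wrist1.png");print("   ",np.arange(84,122));[print(r,G[r,84:122]) for r in range(186,218)]
E
```

```text
14.525 0.022923956809254638 F tool [-120.41   -0.22    2.18] f [ 2.2 -0.1 -0.5] tq [-0.06 -0.08 -0.04]
side [[333.4, 362.0], [340.7, 369.7], [330.8, 369.0]]
scene [[169.3, 334.2], [162.6, 342.4], [161.2, 334.6]]
wrist1 [[114.6, 204.3], [106.0, 208.4], [102.9, 201.1]]
side
    [318 319 320 321 322 323 324 325 326 327 328 329 330 331 332 333 334 335 336 337 338 339 340 341 342 343 344 345 346 347 348 349 350 351]
358 [224 222 216 215 215 215 218 219 219 220 221 218 218 218 215 218 221 222 223 221 218 218 224 224 220 216 219 211 186 154  85  43  89 139]
359 [221 226 222 216 214 216 216 218 219 220 221 221 219 218 218 215 218 220 221 223 221 216 217 222 225 218 215 218 212 169  58  37  70 120]
360 [216 221 225 221 216 215 216 215 219 219 219 220 221 220 219 219 217 219 221 222 223 219 216 218 221 224 219 216 220 198  95  33  43  81]
361 [217 217 222 225 220 215 215 215 216 219 220 220 220 221 218 218 218 216 220 219 221 223 220 217 219 223 224 220 217 221 195  98  37  53]
362 [221 218 219 222 224 219 215 215 215 217 220 220 218 219 220 219 219 219 217 219 221 221 221 219 216 219 224 223 
[... 7527 characters left out ...]
177 178 180 178 178 178 176 178 178 179 181 181 180 179 178 178 177]
214 [138 139 139 139 139 140 140 140 141 140 140 140 138 140 146 156 167 173 178 178 177 177 176 177 176 178 177 178 179 180 181 181 179 178 178 178 175 171]
215 [138 139 140 140 141 139 140 140 141 139 138 137 138 136 139 143 151 162 172 177 177 176 176 177 176 178 177 179 181 178 180 179 177 176 174 170 163 155]
216 [141 139 140 140 140 139 140 139 139 138 138 139 139 139 140 139 142 148 159 167 173 175 176 176 179 179 180 178 179 179 177 176 172 169 163 156 148 141]
217 [139 141 139 139 138 139 138 141 140 140 140 141 140 141 141 139 140 141 145 150 161 170 176 179 179 178 179 177 177 174 172 166 158 152 148 144 139 141]
```

Run:
```python
from h import *
z=np.load("wrist7.npz");w=(z['K'],z['R'],z['t']);z=np.load("side0.npz");s=(z['K'],z['R'],z['t'])
G=cv2.cvtColor(cv2.imread("pics/side7.png"),cv2.COLOR_BGR2GRAY);np.set_printoptions(linewidth=250)
p7=np.array([.53034,-.33107,.17168]);R=Rdown(.185)
for b in ((0,0),(2.3,1.8)):
    X=tri(ray(w,282.5,262.5),ray(s,336.2-b[0],345-b[1]));e=proj(w,X)-[282.5,262.5];print("tip in tool",R.inv().apply(X-p7)*1000,e,proj(s,X))
print([i for i in range(326,346)]);[print(r,G[r,326:346]) for r in list(range(339,352))]
F=np.array([.5291,-.3293,.045]);
print("stud bottom face if tool z offs -2, y .2:",proj(s,p7+R.apply([.1175,.0002,-.002]))+[2.3,1.8], "per mm y,z,x",[(proj(s,p7+R.apply(np.eye(3)[i]*.01+[.1175,0,0]))-proj(s,p7+R.apply([.1175,0,0]))).round(2).tolist() for i in range(3)])
m=cv2.inRange(cv2.cvtColor(cv2.imread("pics/side7.png"),cv2.COLOR_BGR2HSV),(10,90,40),(28,255,255))
for r in range(340,376):
    x=np.nonzero(m[r,318:352])[0]+318
    if len(x):print(r,x.min(),x.max(),end=" | ")
```

```text
tip in tool [75.71966991  1.54623221  0.63332827] [[2.29509016 1.42821927]] [[335.15661047 345.200837  ]]
tip in tool [72.84065151  0.36130141 -1.41096912] [[0.28052859 0.17293199]] [[333.77528363 343.22429375]]
[326, 327, 328, 329, 330, 331, 332, 333, 334, 335, 336, 337, 338, 339, 340, 341, 342, 343, 344, 345]
339 [111 108 109 108 107 108 107 124 162 172 173 190 180   5   9  15  14  12  14  12]
340 [110 109 109 107 107 107 109 115 148 173 183 209 179   1  12  14  15  16  13   8]
341 [112 108 107 106 108 110 107 123 152 152 164 186 154   0  10  13  14  13  10  15]
342 [112 108 108 108 108 109 109  98  69  72  73  78  71  38  26  13   8  14  14  16]
343 [111 109 108 108 108 109 102  77  52  54  56  54  55  56  55  37  11   9  12  19]
344 [112 109 109 106 106 110 104  85  51  32  33  51  63  61  58  58  51  18  13  25]
345 [113 107 108 108 110 108 106  89  49   3   9  38  69  66  66  66  64  50   7  27]
346 [111 106 108 109 107 110 107  88  66  59  54  68  74  71  68  67  66  57  27  37]
347 [113 110 108 107 109 109 100  73  72  75  74  75  72  73  71  67  69  60  29  37]
348 [111 108 
[... 199 characters left out ...]
  76  75  77  79  76  76  69  70  62  33  50]
351 [109 108 108 107 107 109  99  72  73  74  75  76  71  69  69  69  70  67  60  67]
stud bottom face if tool z offs -2, y .2: [[334.00832858 366.28562388]] per mm y,z,x [[[-0.38, 4.63]], [[5.18, -2.7]], [[4.12, 4.38]]]
342 334 339 | 343 334 341 | 344 334 342 | 345 334 343 | 346 334 343 | 347 333 343 | 348 333 343 | 349 333 343 | 350 333 344 | 351 333 343 | 352 333 343 | 353 333 344 | 354 333 345 | 355 333 345 | 356 333 345 | 357 333 345 | 358 327 344 | 359 328 344 | 360 329 343 | 361 330 342 | 362 331 341 | 363 332 340 | 364 332 339 | 365 332 339 | 366 332 340 | 367 332 340 | 368 332 340 | 369 332 340 | 370 332 340 | 371 333 339 | 372 334 337 |
```

The stud bottom in the side view sits ~7 mm from the vertical-nozzle prediction while the tip matches. So the nozzle is tilted in the grip about the tool's y axis. Measuring that tilt in the current state.

Run:
```python
from h import *
from scipy.optimize import least_squares
p,R,s=pose();im,c=shot("side","side9.png");w,cw=shot("wrist","wrist9.png");np.set_printoptions(linewidth=250)
b=np.array([2.3,1.8])
g=cv2.cvtColor(im,cv2.COLOR_RGB2GRAY).astype(float);q=proj(c,p+R.apply([.0725,0,-.0015]))[0]+b;u,v=q.round().astype(int);print("pred hole",q)
win=g[v-5:v+6,u-6:u+6];print(np.arange(u-6,u+6));print(np.c_[np.arange(v-5,v+6),win.astype(int)])
m=cv2.inRange(cv2.cvtColor(im,cv2.COLOR_RGB2HSV),(10,90,40),(28,255,255))
for r in range(v,v+36):
    x=np.nonzero(m[r,u-18:u+18])[0]+u-18
    if len(x):print(r,x.min(),x.max(),end=" | ")
gw=cv2.cvtColor(w,cv2.COLOR_RGB2GRAY)[255:272,274:292].astype(int);print("\n",gw[2:14])
def pr(th,d,z,y=0.):  # nozzle tip at (d,y,z) tool, tilt th about tool y, stud bottom face
    t=np.array([d,y,z]);ax=np.array([np.cos(th),0,np.sin(th)]);return [proj(c,p+R.apply((t+k*ax)))[0]+b for k in (0,.022,.046)]
for th in (0,.07,.14,.2):print(th,np.round(pr(th,.0727,-.0013),1).tolist())
```

```text
pred hole [335.10093967 348.4456361 ]
[329 330 331 332 333 334 335 336 337 338 339 340]
[[343 108 108 107 100 125 183 182 193 180   9   9  14]
 [344 108 109 109  98  77  86  85  98 102   5  10  16]
 [345 109 108 110  94  47  54  54  56  60  35  18  12]
 [346 108 108 111  96  51  55  56  57  55  53  51  26]
 [347 108 106 110  98  49  29  30  53  63  59  59  47]
 [348 108 109 101  79  50  11  11  39  66  65  63  62]
 [349 107 108 107  88  67  66  65  69  73  69  67  65]
 [350 108 108 106  89  71  73  76  74  73  71  70  66]
 [351 107 110 104  93  71  75  73  76  75  74  71  71]
 [352 109 109  99  75  74  76  73  76  75  77  75  71]
 [353 107 109 102  85  75  75  73  78  76  74  72  66]]
348 333 341 | 349 333 342 | 350 333 342 | 351 333 342 | 352 332 342 | 353 332 342 | 354 332 342 | 355 332 342 | 356 332 342 | 357 332 343 | 358 332 343 | 359 332 343 | 360 332 343 | 361 332 343 | 362 327 342 | 363 327 342 | 364 329 340 | 365 330 339 | 366 330 338 | 367 330 337 | 368 330 337 | 369 330 338 | 370 330 338 | 371 329 337 | 372 329 337 | 373 330 337 | 374 330 337 | 375 332 335 | 
 [[73 73 73 7
[... 184 characters left out ...]
  9  9 14 33 56 68 72 72 73 72]
 [73 72 74 75 73 56 29 11  7 13  9 21 47 65 71 71 71 71]
 [71 71 73 73 73 55 34 11 12 11 11 21 45 65 72 72 71 71]
 [72 73 72 73 74 65 46 23 15 10 16 35 55 68 72 71 71 71]
 [71 74 73 73 74 72 62 49 31 33 38 52 67 73 73 73 72 71]
 [75 72 75 75 74 75 72 64 59 58 60 67 73 74 73 72 72 71]
 [73 75 73 75 75 74 74 74 73 73 72 74 75 71 73 74 72 72]
 [75 72 74 74 75 75 76 74 73 73 76 71 74 73 73 73 73 72]
 [74 71 74 71 75 72 71 73 73 73 72 70 72 70 71 70 72 73]]
0 [[335.2, 348.6], [334.3, 359.3], [333.4, 370.5]]
0.07 [[335.2, 348.6], [335.0, 359.9], [334.7, 371.9]]
0.14 [[335.2, 348.6], [335.6, 360.5], [336.0, 373.1]]
0.2 [[335.2, 348.6], [336.1, 360.9], [337.2, 374.1]]
```

The evidence agrees: the stud leans toward +tool z by ~0.12-0.15 rad, so both probes landed beside the slot. Compensating with a +0.12 turn about tool y plus a shift, then lowering.

Call:
{"op": "step_arm", "data": {
  "commands": [
    {"xyz":[-5,0,3.5],"turn":[0,0.06,0],"grip":15},
    {"xyz":[-5,0,6.7],"turn":[0,0.12,0],"grip":15},
    {"xyz":[-5,0,6.7],"turn":[0,0.12,0],"grip":15},
    {"xyz":[0,0,6.7],"turn":[0,0.12,0],"grip":15},
    {"xyz":[4,0,6.7],"turn":[0,0.12,0],"grip":15},
    {"xyz":[8,0,6.7],"turn":[0,0.12,0],"grip":15},
    {"xyz":[8,0,6.7],"turn":[0,0.12,0],"grip":15}
  ]
}}

```text
t: 15.5
tool_pos: [0.5304, -0.338, 0.1573]
orientation: [1.152, 1.386, -1.019]
force: [-0.0, -1.2, -2.3]
opening: 0.0231
```

```bash
cat > st3.py <<'E'
from h import *
F=np.array([.5291,-.3293,.045]);D=Rdown(.185)
p,R,s=pose();print(s["t"],s["opening"],"F",(D.inv().apply(p-F)*1000).round(2),"f",D.inv().apply(s["force"]).round(1),"tq",R.inv().apply(s["wrist_torque"]).round(2),"rot",(D.inv()*R).as_rotvec().round(3))
E
python3 st3.py
```

```text
15.5 0.023131412385786945 F [-112.25   -0.34    8.81] f [ 2.3 -0.3  1.2] tq [ 0.03 -0.33 -0.05] rot [0.    0.121 0.001]
```

No contact force 5 mm below the plate level: the stud is in the slot. Continuing straight down.

Call:
{"op": "step_arm", "data": {
  "commands": [
    {"xyz":[4,0,0.5],"turn":[0,0,0],"grip":15},
    {"xyz":[8,0,1],"turn":[0,0,0],"grip":15},
    {"xyz":[12,0,1.4],"turn":[0,0,0],"grip":15},
    {"xyz":[15,0,1.8],"turn":[0,0,0],"grip":15},
    {"xyz":[15,0,1.8],"turn":[0,0,0],"grip":15}
  ]
}}

```text
t: 16.12
tool_pos: [0.5305, -0.3383, 0.1423]
orientation: [1.153, 1.386, -1.019]
force: [0.3, -0.6, -2.4]
opening: 0.0228
```

```bash
python3 st3.py
```

```text
16.125 0.022830204284512393 F [-97.31  -0.32   9.06] f [2.4 0.1 0.6] tq [-0.   -0.31 -0.05] rot [0.001 0.121 0.001]
```

Free so far. Last few millimetres until the flange seats.

Call:
{"op": "step_arm", "data": {
  "commands": [
    {"xyz":[2,0,0.2],"turn":[0,0,0],"grip":15},
    {"xyz":[4,0,0.5],"turn":[0,0,0],"grip":15},
    {"xyz":[5,0,0.6],"turn":[0,0,0],"grip":15},
    {"xyz":[5,0,0.6],"turn":[0,0,0],"grip":15}
  ]
}}

```text
t: 16.62
tool_pos: [0.5308, -0.3385, 0.1389]
orientation: [1.152, 1.385, -1.019]
force: [-3.8, 0.8, 5.8]
opening: 0.023
```

```bash
python3 st3.py
```

```text
16.625 0.02299893234528096 F [-9.392e+01 -7.000e-02  9.340e+00] f [-5.8 -3.5 -1.5] tq [ 0.06  0.32 -0.53] rot [0.    0.121 0.002]
```

The flange is seated (~8 N). Releasing and backing off.

Call:
{"op": "step_arm", "data": {
  "commands": [
    {"xyz":[0,0,0],"turn":[0,0,0],"grip":28},
    {"xyz":[0,0,0],"turn":[0,0,0],"grip":40},
    {"xyz":[0,0,0],"turn":[0,0,0],"grip":50},
    {"xyz":[0,0,0],"turn":[0,0,0],"grip":50},
    {"xyz":[-15,0,0],"turn":[0,0,0],"grip":50},
    {"xyz":[-50,0,0],"turn":[0,0,0],"grip":50},
    {"xyz":[-100,0,0],"turn":[0,0,0],"grip":50},
    {"xyz":[-140,0,0],"turn":[0,0,0],"grip":50},
    {"xyz":[-140,0,0],"turn":[0,0,0],"grip":50},
    {"xyz":[-140,0,0],"turn":[0,0,0],"grip":50}
  ]
}}

```text
t: 17.88
tool_pos: [0.5334, -0.355, 0.2769]
orientation: [1.152, 1.385, -1.019]
force: [-0.2, 1.5, -0.5]
opening: 0.0501
```

```bash
python3 st3.py
python3 - <<'E'
from h import *
np.set_printoptions(linewidth=250)
F=np.array([.5291,-.3293,.045]);ya=.185;sx=np.array([np.cos(ya),np.sin(ya),0]);sy=np.array([-sx[1],sx[0],0])
def blob(im,lo,hi,box):
    m=cv2.inRange(cv2.cvtColor(im,cv2.COLOR_RGB2HSV),lo,hi);k=np.zeros_like(m);x0,y0,x1,y1=[max(0,int(b)) for b in box];k[y0:y1,x0:x1]=m[y0:y1,x0:x1]
    cs=cv2.findContours(k,cv2.RETR_EXTERNAL,cv2.CHAIN_APPROX_NONE)[0]
    c=max(cs,key=cv2.contourArea);return cv2.boundingRect(c),cv2.contourArea(c)
for n in ("side","wrist"):
    im,c=shot(n,n+"10.png");t=proj(c,F+[0,0,.022])[0];q=proj(c,[F+[0,0,.022],F,F-[0,0,.024]]);print(n,"pred tip,flange,stud",q.round(1).tolist())
    print(blob(im,(12,90,50),(28,255,255),(t[0]-40,t[1]-40,t[0]+40,t[1]+40)))
    g=cv2.cvtColor(im,cv2.COLOR_RGB2GRAY).astype(int);u,v=t.round().astype(int);print(u-9,v-9);print(g[v-9:v+9,u-9:u+10])
    for X in ([.5185,-.2723,.067],[.5078,-.2149,.067]):
        a,b=proj(c,X)[0].round().astype(int);w=g[max(0,b-6):b+7,a-6:a+7]
        if w.size:
            i=np.unravel_index(w.argmin(),w.shape);print("spare hole pred",a,b,"darkest",a-6+i[1],max(0,b-6)+i[0],w.min())
E
```

```text
17.875 0.050143187752982474 F [-231.92   -0.46   26.05] f [ 0.5  0.1 -1.5] tq [ 0.   -0.12 -0.04] rot [0.    0.121 0.002]
side pred tip,flange,stud [[331.6, 358.8], [330.8, 369.0], [329.9, 379.9]]
((323, 356, 18, 24), 289.5)
323 350
[[213 212 214 216 218 220 218 214 214 218 220 216 213 212 211 206 206 207 193]
 [214 213 211 214 216 220 221 217 214 215 219 220 218 212 213 207 197 198 170]
 [216 215 213 211 213 217 219 220 217 214 214 219 221 216 212 213 205 184 167]
 [217 216 214 213 213 215 217 220 220 216 215 213 218 220 217 213 213 206 184]
 [214 217 215 214 214 213 216 217 220 222 219 216 215 218 220 216 214 213 207]
 [214 214 217 216 215 217 211 207 209 213 213 214 216 215 220 221 216 212 215]
 [215 215 216 219 213 188 164 163 161 162 163 165 180 212 218 221 220 217 214]
 [214 216 211 191 169 158 154 155 154 152 150 148 151 161 178 212 221 220 216]
 [212 213 197 165 158 159 161 162 161 164 164 161 155 150 152 175 205 220 220]
 [213 206 177 164 164 165 165 157 113  50  64  81  77 108 154 156 190 219 220]
 [212 203 166 166 169 171 174 179 146   0  21  58  64  70 110 160 174 204 215
[... 1559 characters left out ...]
8  66  67  67  65  68  67  65  67  84  96 110 116 119 126 123]
 [ 68  67  67  67  67  66  66  65  65  64  64  62  65  75  96 114 119 124 116]
 [ 66  65  65  65  66  63  65  63  62  63  63  61  60  65  80  92  96 101  93]
 [ 67  66  64  64  63  64  63  65  62  63  61  62  63  61  65  66  70  74  74]
 [ 68  67  65  63  64  62  64  62  62  62  63  59  62  61  63  63  68  70  72]
 [ 77  71  68  66  65  64  64  63  61  62  63  61  61  63  67  72  74  77  76]
 [ 81  77  72  68  65  66  63  61  62  62  66  64  64  66  74  78  83  80  81]
 [ 82  82  78  75  76  71  66  65  66  67  69  71  72  76  80  80  81  81  80]]
spare hole pred 283 152 darkest 283 152 48
spare hole pred 283 92 darkest 283 92 32
```

Run:
```python
from h import *
z=np.load("side0.npz");s=(z['K'],z['R'],z['t']);w=cam("wrist")
F=np.array([.5291,-.3293,.045]);D=Rdown(.185)
X=tri(ray(w,282,208),ray(s,332.3-2.1,359.8-1.8));print("tip-F (slot-down axes)",D.inv().apply(X-F)*1000,proj(w,X),proj(s,X))
im=cv2.imread("pics/side10.png");h=cv2.cvtColor(im,cv2.COLOR_BGR2HSV)
m=cv2.inRange(h,(10,80,30),(28,255,255))
for r in range(354,384):
    x=np.nonzero(m[r,312:352])[0]+312
    if len(x):print(r,x.min(),x.max(),end=" | ")
# steel spare in side0: saturation/brightness edges against bright plate
g=cv2.cvtColor(cv2.imread("pics/side0.png"),cv2.COLOR_BGR2GRAY)
print()
for r in range(332,356):
    x=np.nonzero(g[r,296:330]<185)[0]+296
    if len(x):print(r,x.min(),x.max(),end=" | ")
hh=cv2.cvtColor(cv2.imread("pics/side0.png"),cv2.COLOR_BGR2HSV);mc=cv2.inRange(hh,(3,90,40),(14,255,255))
print()
for r in range(308,336):
    x=np.nonzero(mc[r,275:310])[0]+275
    if len(x):print(r,x.min(),x.max(),end=" | ")
```

```text
tip-F (slot-down axes) [-22.24225443  -1.14998551  -2.24974015] [[282.09740561 208.07489133]] [[330.11598864 357.99771843]]
356 328 334 | 357 326 336 | 358 326 338 | 359 325 339 | 360 325 339 | 361 325 339 | 362 325 339 | 363 325 339 | 364 325 339 | 365 324 339 | 366 323 339 | 367 323 339 | 368 323 340 | 369 323 340 | 370 323 340 | 371 323 340 | 372 324 340 | 373 324 340 | 374 325 339 | 375 326 338 | 376 327 336 | 377 327 334 | 378 327 328 | 379 327 328 | 
332 321 329 | 333 310 329 | 334 307 329 | 335 306 329 | 336 305 329 | 337 305 329 | 338 304 329 | 339 304 329 | 340 304 329 | 341 304 318 | 342 304 318 | 343 303 319 | 344 303 319 | 345 303 319 | 346 302 319 | 347 300 319 | 348 298 319 | 349 296 318 | 350 296 318 | 351 296 317 | 352 296 316 | 353 296 313 | 354 296 307 | 355 296 305 | 
313 287 293 | 314 286 295 | 315 285 296 | 316 285 297 | 317 284 297 | 318 284 297 | 319 284 297 | 320 285 297 | 321 284 297 | 322 284 297 | 323 283 298 | 324 283 298 | 325 283 298 | 326 283 298 | 327 284 298 | 328 284 297 | 329 285 296 | 330 286 295 |
```

Wrist check: the hole (282,208) against the silhouette centre (282,206.5) fits an upright nozzle. The tip is 22.2 mm above the plate and 2.5 mm from the slot centre, and both spares are where they were. Handing in.

```bash
python3 -c "
from plant import robot
print(robot.close_job())"
```

```text
the job is handed in; nothing more can be done
None
```

I took the brass nozzle out of the leaning socket, stood it in the empty slot of the larger rack, and handed the job in at about 18 s. No verdict comes back, so what follows is from my own checks.

**What I did**
- **Collar:** I gripped it along the leaning axis. At 0.40 rad clockwise it was locked (31 N). At 0.65 rad it slid back to its stop, and the nozzle popped up.
- **Drawing out:** I drew the nozzle out along the axis and carried it to the rack.
- **Placing:** The first two tries to lower it were blocked at about 22–25 N, because the nozzle leaned roughly 0.12 rad in the grip. After turning the tool 0.12 rad and shifting it to match, the nozzle went in freely and its flange seated at about 8 N.

**Last checks**
- **Nozzle:** Its tip was 22.2 mm above the rack face (22 mm expected) and about 2.5 mm from the slot centre.
- **Spares:** Both were where they had been, to within about a pixel.
- **Gripper:** It was open and about 140 mm clear, with no contact force.

**Where checks disagreed or fell short**
- **Uprightness:** The side view hinted at a tilt of up to 0.1 rad at the flange edge. The wrist view fits upright to about 0.03 rad, and I trusted that one.
- **Side camera:** It was about 2 px off the wrist camera throughout. I corrected for that using the steel spare.
- **Joint 2:** It read -0.892 several times, right at its stated lower limit of -0.89.
- **Final look:** I had used all 12 picture views, so the last check was by measurement only. I did not re-measure the bystanders other than the spares.

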